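# Clamp the casting mould in its fixture

### The arm

A 6-joint arm with a two-finger parallel gripper is mounted at the origin on the work surface. World frame = base frame: x ahead of the robot, y to its left, z up, the work surface at z = 0. Lengths are in mm, angles in degrees, forces in N, time in s.
With the tool pointing down it reaches from about 300 to 850 mm from the base axis. Payload 4.2 kg.
Tool frame: the origin (TCP) lies between the finger pads; the fingertips stand 14 mm ahead of it and the grasp point (between the pads) lies 5 mm behind it (env.finger_overhang is the distance from the TCP to the fingertips, in mm); z points along the fingers, y is the line along which they close (so a half turn about z gives the same grasp; the last joint's range is limited). The gripper opens to 91 mm and grips with 3 to 60 N. Pads are 32 mm wide; open, the fingers measure 118 mm over their backs; the gripper's body (76 mm by 178 mm) begins 60 mm behind the grasp point.
Start: joints at [-73.224, 18.312, 89.639, -0, 72.044, -1.146], TCP at [176.945, -547.116, 195.976] pointing down, gripper open.
Joint ranges: [-177.97, 177.97], [-48.28, 115.42], [12.27, 149.76], [-77.06, 257.06], [2.81, 150.46], [-146.56, 146.56]. Speed limits (degrees/s): [147.25, 147.25, 180, 180, 180, 180].

### API

Orientations are given as [roll, pitch, yaw] about the fixed x, y, z axes, in that order (R = Rz(yaw) Ry(pitch) Rx(roll)).
In Python, from workcell import status, cams, env, finder gives the robot as it stands.
- The arm moves only by the tool apply_moves, never from a script. Its argument "increments" is a list of rows, each a list of 7 numbers: the opening, from -1 (shut) to 1 (fully open), then the shift along the world's x, y, z in m, then the turn, a rotation vector about the world's x, y, z in degrees. In form: [[gripper, x, y, z, ax, ay, az], ...]. A call has 1 to 5 rows; each row shifts and turns the commanded pose from where the row before left it; what a row does not reach is not made up. A row lasts 1/12 s, in which the tool goes at most 41.7 mm and 7.16 degrees, less where a joint would pass 70% of its speed; a pose out of reach is approached as far as the arm can. A call with a gripper value outside its range is refused whole. The fingers move at their own pace and stop on an object; "newtons" is the grip in N (left out, the last holds). Time passes only in rows, so rows that do not move let the fingers close. It gives the time, the measured TCP pose, the force, the opening and the grip force at its end, in the units of the state.
- status.state(): the state, without advancing time (a new reading comes with each control period).
- cams.grab_frame(name): name is "scene" or "top" or "wrist"; returns a dict with "color" (384x512x3 uint8, red, green, blue), "intrinsics" (3x3 intrinsics, pixels), "R" (3x3) and "t" (3): a world point X has camera coordinates R X + t. Camera axes: x right, y down, z forward; pixel columns grow to the right and rows downward; lengths in mm; the calibration is good to about 2 mm. The wrist camera is an equidistant fisheye: a pixel r from the principal point sees the ray r / f radians off the axis. A picture is of the moment at which its call begins. There is no depth.
- env.job_done(): hands the job in; it is judged then, once.
Trained networks look in the newest picture that a camera, given by its name, has taken for a name from the list of things; names that differ only in an ending like _2 or _b are one class to them, and where a whole thing is asked for, a point or a joint stands for the part that bears it (a point fixed in the world has none). Each returns a list of dicts, best first, with "score" (0 to 1); they miss things now and then, are a little off and sometimes report something else, mostly with a low value. They report only what shows in the picture. A call takes as long as a camera call. They do not tell look-alikes from the thing itself.
- finder.boxes_of(query, camera): "rect" ([left, top, width, height] in pixels, round what is visible of it).
- finder.trace(query, camera): "pixels" (384x512 bool, what is visible of it) and "rect" ([left, top, width, height] in pixels, round what is visible of it).
The state is a dict: "time_s": time; "qpos": joint angles; "qvel": joint speeds; "effort": joint torques, N m; "ee_pos": TCP position; "ee_rot": TCP orientation; "force": force on the tool from outside, world axes, zero at the start; "torque": the same for the moment, N m; "gripper_width": finger opening in mm; "gripper_force": force on a finger pad.
Only numpy, scipy, OpenCV 4.12 (cv2) and the standard library are available. Lean on these libraries where they do the work, as an engineer would, in place of code of your own. Each camera call takes 0.05 s, during which the arm holds its last target. There are 200 camera calls.

### The job

Get the closed casting mould ready for pouring: gently push it along between its guide rails until it sits fully home against the stop block, then push the toggle clamp's handle over and down past centre until it snaps into its locked, nearly level position and the rubber foot holds the mould down. Do not lift or tip the mould, and leave the bottle, jar, cup and stir stick where they are.

Things in the scene. Friction and masses are not known exactly. Their poses are not given: they have to be found in the camera images.
- fixture: Plywood board screwed to the table (285 x 130 mm, top at z = 12) with stop block, two guide rails and toggle clamp. Origin: table plane, foot of the stop block's face, midway between the rails; x from that face along the channel towards the mould, y across, z up. 'F(x, z)' below = mm in this frame, at y = 0. Board F x -100 to 185. Stands at a new place and yaw each time.
- stop_face (a point): Middle of the stop block's face that the mould must touch, F(0, 34). Wooden block: F x -100 to 0, 90 wide, top z = 45; the clamp is screwed on it. Aluminium rails: F x 2 to 180, inner faces at y = +-41.5, 12 wide, tops at z = 26. The clamp works in the plane y = 0: arm reaching to +x over the mould, handle pointing to -x.
- mould: Closed two-part casting mould, white plastic block 100 (x) x 80 (y) x 44 (z) mm, 0.25 to 0.6 kg, loose on the board between the rails (1.5 mm play each side), axes as the fixture's. Origin: centre of its underside. Starts 25 to 65 mm short of the stop (origin at F x 75 to 115); home is x = 50. Slides with 1 to 5 N. On top: pour hole, vents, metal disc for the clamp's foot.
- mould_end (a point): Centre of the mould's end face away from the stop block, the face to push on; 22 mm above the board, 34 mm above the table; F(100, 34) when home.
- clamp_foot: Sprung spindle with black rubber foot (19 mm across) near the end of the clamp's arm, pressing the mould's top at F x = 47 with 15 to 25 N when locked (spring 9 N/mm). This body's origin lies on the arm's pivot, F(-30, 71), not at the foot.
- clamp_arm (a joint): Angle of the clamp's arm (rad) about its pivot F(-30, 71): 0 = raised as at the start (75 degrees above level), grows as it comes down; about 1.24 when locked on the mould. Raised, the arm and spindle (19 mm wide) stand up to z = 175 between F x = -50 and 20.
- handle_pin (a point): Pin that joins the clamp's handle to the tail of the arm; the handle turns about it. F(-47, 65) open, F(-40, 86) locked. A short link also ties the handle to the base, so that pushing the handle over and down brings the arm down.
- handle_end (a point): Centre of the handle's free end, 138 mm from the pin. The last 96 mm is a black rubber grip 18 wide, 14 thick (end flared to 22 x 18). Open: slants up 63 degrees away from the mould, end at F(-110, 188). Locked: 4 degrees above level, end at F(-178, 96). Nothing lies under the grip. On the way the end passes F(-127, 183), (-144, 174), (-157, 161), (-166, 146), (-172, 130), centre (-176, 106).
- handle_grip (a point): Point on the middle line of the handle's grip, 25 mm in from its end, a good place to push on (grip surface 7 mm from it): pushing first away from the mould, then down. Takes under 3 N at first, up to about 12 N from 18 to 6 degrees above locked; past centre it snaps down to its stop by itself. Let go before that, it springs back a little.
- bottle: Small glass bottle, 60 mm across, 150 mm tall, standing some 155 mm from the fixture's middle line on its +y side. Origin: centre of its foot. A bystander.
- pigment_jar: White pigment jar with black lid, 54 mm across, 62 mm tall, in the same row as the bottle. Origin: centre of its foot. A bystander.
- mixing_cup: Empty clear plastic mixing cup, 72 mm across the rim, 85 mm tall, in the same row as the bottle. Origin: centre of its foot. A bystander.
- stir_stick: Wooden stir stick, 150 x 18 x 4 mm, lying flat on the table some 120 mm from the fixture's middle line on its -y side. Origin: centre of its underside. A bystander.
Not all that is in view belongs to the job. What is shaped like the mould but purple is not meant.

How it is judged:
By the outcome, as a careful person would: the job done as asked, in the order asked, and still so for the second after the job is handed in, with the robot touching nothing.
It also fails if it takes over 48 s, if anything falls off the work surface, if the arm or the gripper's body presses on something with over 40 N, if the wrist force passes 120 N, or if a joint passes its speed limit or range.

## Working session

There is one attempt and no reset: what is moved stays moved. The work goes in short steps, Python scripts to look and compute and a tool call to move; the robot and the scene stay as the last step left them, time stands still between calls to the robot, and variables do not carry over. Pictures are saved under pics/ and viewed, at most 10 in all, crops included, and the job is handed in when it is done.

Besides the shell and the picture viewer there is one more tool, called in YAML: its name, and indented under it one key for each argument. apply_moves: Moves the arm, as the interface text tells. Its arguments: {"type":"object","properties":{"increments":{"type":"array","items":{"type":"array","items":{"type":"number"}}},"newtons":{"type":"number"}},"required":["increments"]}

```bash
mkdir -p pics; cat > h.py <<'E'
import numpy as np, cv2
from workcell import status, cams, env, finder
def save(n,f): cv2.imwrite(f'pics/{n}.png',cv2.cvtColor(f['color'],cv2.COLOR_RGB2BGR))
def onplane(f,uv,z):
    K,R,t=map(np.array,(f['intrinsics'],f['R'],f['t']))
    d=R.T@np.linalg.inv(K)@np.array([uv[0],uv[1],1.]);c=-R.T@t
    return c+d*(z-c[2])/d[2]
def proj(f,X):
    K,R,t=map(np.array,(f['intrinsics'],f['R'],f['t']))
    p=K@(R@np.array(X,float)+t);return p[:2]/p[2]
E
python3 - <<'E'
from h import *
fs={n:cams.grab_frame(n) for n in('top','scene')}
for n,f in fs.items():
    save(n,f); print(n,np.round(-np.array(f['R']).T@f['t']), np.round(f['intrinsics'][0][0]))
    for q in('fixture','mould','handle_end','clamp_arm','bottle','stir_stick'):
        print(q,[(np.round(b['score'],2),np.round(b['rect'])) for b in finder.boxes_of(q,n)[:3]])
print(status.state())
a=np.hstack([fs['top']['color'],fs['scene']['color']])
E
```

```text
top [418. -26. 922.] 429.0
fixture [(np.float64(0.95), array([178., 146., 158.,  96.]))]
mould [(np.float64(0.78), array([160., 277.,  52.,  54.])), (np.float64(0.69), array([286., 266.,  60.,  64.])), (np.float64(0.66), array([268., 178.,  57.,  48.]))]
handle_end [(np.float64(0.63), array([175., 147.,  46.,  31.]))]
clamp_arm [(np.float64(0.23), array([211., 239.,  74.,  11.])), (np.float64(0.15), array([180., 146., 157.,  92.]))]
bottle [(np.float64(0.57), array([324., 116.,  37.,  44.]))]
stir_stick [(np.float64(0.85), array([214., 241.,  74.,   9.])), (np.float64(0.48), array([267., 174.,  59.,  52.])), (np.float64(0.26), array([223., 166.,  24.,  14.]))]
scene [1028.  393.  547.] 404.0
fixture [(np.float64(0.82), array([194., 201., 124., 116.])), (np.float64(0.44), array([159., 252.,  27.,  44.]))]
mould [(np.float64(0.74), array([138., 183.,  34.,  70.])), (np.float64(0.73), array([201., 202.,  65.,  51.])), (np.float64(0.7), array([276., 225.,  55.,  32.]))]
handle_end [(np.float64(0.87), array([278., 214.,  35.,  49.]))]
clamp_arm [(np.float64(0.75), array([260., 203.,  52.,
[... 161 characters left out ...]
[277., 226.,  54.,  33.]))]
{'time_s': 0.7, 'qpos': array([-7.32221183e+01,  1.83102331e+01,  8.96384317e+01, -6.00372675e-04,
        7.20435275e+01, -1.14495604e+00]), 'qvel': array([ 0.11636822,  0.01165665, -0.0430625 ,  0.03739173, -0.11341367,
        0.02775232]), 'effort': array([-1.51727902e-03, -4.12233853e+01, -2.32191753e+01,  7.25968927e-02,
        3.77031870e-02, -2.82147204e-05]), 'ee_pos': array([ 176.96169772, -547.11747367,  195.99650974]), 'ee_rot': array([1.79992205e+02, 7.27052196e-04, 1.79230227e+01]), 'force': array([-0.79251297,  0.21084927,  0.06621927]), 'torque': array([0.01637701, 0.02998911, 0.01482021]), 'gripper_force': 0.0, 'gripper_width': 90.81809918842862}
```

```bash
python3 - <<'E'
import cv2
a=cv2.imread('pics/top.png')[100:340,120:400]
cv2.imwrite('pics/topc.png',cv2.resize(a,None,fx=2.5,fy=2.5,interpolation=cv2.INTER_CUBIC))
E
```

```text
(no output)
```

View pics/topc.png

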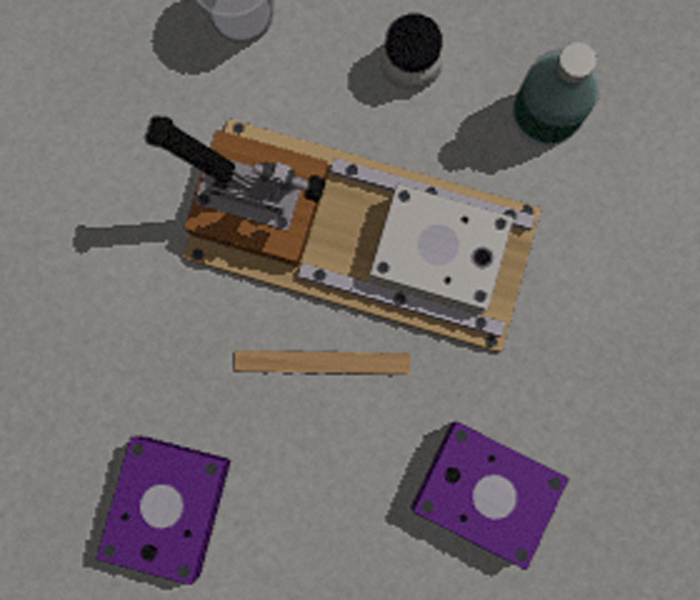

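View pics/scene.png

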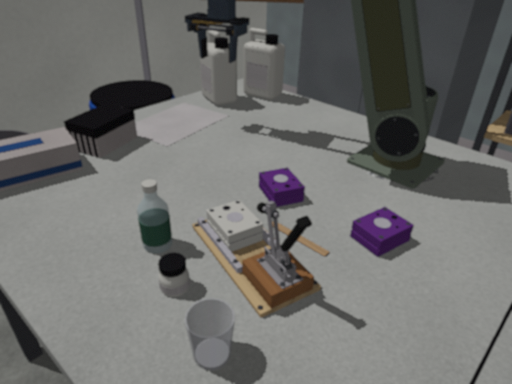

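The board runs right-downwards in the top crop, with corners at about (228,120), (540,207), (500,350) and (183,258). The white mould is at about (442,245), the handle end at (157,132), the bystander row is above and the purple look-alikes are below. Next I fit the fixture pose.

```bash
python3 - <<'E'
from h import *
from scipy.optimize import least_squares
f=cams.grab_frame('top')
F=np.array([(-100,65,12),(185,65,12),(185,-65,12),(-100,-65,12),(0,45,45),(0,-45,45),(-110,0,188)],float)
P=np.array([(228,120),(540,207),(500,350),(183,258),(328,160),(300,263),(158,132)])/2.5+[120,100]
M=np.array([(50,40,56),(50,-40,56),(-50,-40,56),(-50,40,56)],float)
PM=np.array([(514,215),(487,307),(371,275),(398,183)])/2.5+[120,100]
def W(p,X):
    c,s=np.cos(p[2]),np.sin(p[2]);return np.c_[p[0]+c*X[:,0]-s*X[:,1],p[1]+s*X[:,0]+c*X[:,1],X[:,2]]
def res(p):
    A=np.array([proj(f,x) for x in W(p,F)])-P
    B=np.array([proj(f,x) for x in W(p,M+[p[3],0,0])])-PM
    return np.r_[A,B].ravel()
best=min((least_squares(res,[420,0,a,95],loss='soft_l1') for a in(0,1.57,3.14,-1.57)),key=lambda r:r.cost)
p=best.x;print(p[:2],np.degrees(p[2]),p[3]);print(np.round(best.fun.reshape(-1,2),1))
np.save('fix.npy',p)
print('handle end/mould end/ stop',W(p,np.array([(-110,0,188),(p[3]+50,0,34),(0,0,34),(100,0,34)],float)).round(1))
for n in('bottle','pigment_jar','mixing_cup'):
  for b in finder.boxes_of(n,'top')[:1]:
    r=b['rect'];print(n,b['score'],onplane(f,(r[0]+r[2]/2,r[1]+r[3]/2),40).round())
E
```

```text
[590.25293952  18.90761192] -465.3891208000602 110.27916497259015
[[-0.2 -0.6]
 [ 1.  -0.6]
 [ 1.6  0.4]
 [-0.   0.2]
 [ 0.2  0.3]
 [-0.8 -0.2]
 [-0.9 -0.5]
 [ 0.1  0.1]
 [ 0.8  0.8]
 [-0.5  0. ]
 [-0.6 -0.1]]
handle end/mould end/ stop [[ 619.4  125.   188. ]
 [ 547.7 -135.6   34. ]
 [ 590.3   18.9   34. ]
 [ 563.7  -77.5   34. ]]
bottle 0.68 [ 696. -184.   40.]
pigment_jar 0.9 [733. -65.  40.]
mixing_cup 0.68 [789.  94.  40.]
```

apply_moves:
  increments:
    - [-1, 0.024, 0.0248, -0.004, 0, 0, 3.78]
    - [-1, 0.024, 0.0248, -0.004, 0, 0, 3.78]
    - [-1, 0.024, 0.0248, -0.004, 0, 0, 3.78]
    - [-1, 0.024, 0.0248, -0.004, 0, 0, 3.78]
    - [-1, 0.024, 0.0248, -0.004, 0, 0, 3.78]
  newtons: 20

```text
time_s: 1.32
ee_pos: [297.8, -421.9, 175.9]
ee_rot: [180.0, -0.0, 37.0]
force: [0.8, -0.6, -0.1]
gripper_width: 60.6
gripper_force: 0.0
```

apply_moves:
  increments:
    - [-1, 0.024, 0.0248, -0.004, 0, 0, 3.78]
    - [-1, 0.024, 0.0248, -0.004, 0, 0, 3.78]
    - [-1, 0.024, 0.0248, -0.004, 0, 0, 3.78]
    - [-1, 0.024, 0.0248, -0.004, 0, 0, 3.78]
    - [-1, 0.024, 0.0248, -0.004, 0, 0, 3.78]

```text
time_s: 1.73
ee_pos: [418.0, -297.8, 156.0]
ee_rot: [180.0, 0.0, 55.9]
force: [0.7, -0.6, 0.6]
gripper_width: 27.5
gripper_force: 0.0
```

apply_moves:
  increments:
    - [-1, 0.024, 0.0248, -0.004, 0, 0, 3.78]
    - [-1, 0.024, 0.0248, -0.004, 0, 0, 3.78]
    - [-1, 0.024, 0.0248, -0.004, 0, 0, 3.78]
    - [-1, 0.024, 0.0248, -0.004, 0, 0, 3.78]
    - [-1, 0.024, 0.0248, -0.004, 0, 0, 3.78]

```text
time_s: 2.15
ee_pos: [538.0, -173.7, 135.9]
ee_rot: [180.0, 0.0, 74.8]
force: [0.7, -1.0, -0.2]
gripper_width: 0.3
gripper_force: 0.0
```

apply_moves:
  increments:
    - [-1, 0, 0, -0.02, 0, 0, 0]
    - [-1, 0, 0, -0.02, 0, 0, 0]
    - [-1, 0, 0, -0.02, 0, 0, 0]
    - [-1, 0, 0, -0.02, 0, 0, 0]
    - [-1, 0, 0, -0.018, 0, 0, 0]

```text
time_s: 2.57
ee_pos: [536.9, -174.9, 36.8]
ee_rot: [-180.0, -0.0, 74.6]
force: [0.1, 0.6, -0.2]
gripper_width: 0.4
gripper_force: 0.0
```

```bash
python3 - <<'E'
from h import *
w=cams.grab_frame('wrist');t=cams.grab_frame('top')
b=cv2.resize(t['color'][110:302,170:362],(384,384))
im=np.hstack([cv2.resize(w['color'],(416,384)),b])
cv2.imwrite('pics/c2.png',im[:,:,::-1]);print(status.state()['force'])
E
```

```text
[-0.98071468  0.61762474  0.22530189]
```

View pics/c2.png

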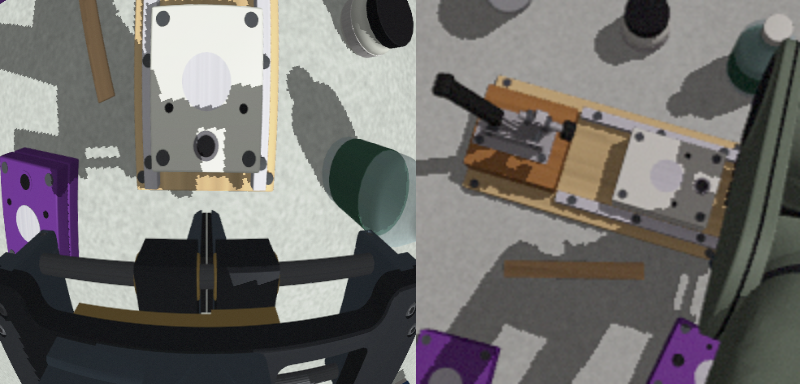

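The wrist view shows the closed fingers (206,225) centred on the mould's end face, with its pour hole at (206,147), and clear of the bottle and rails.

apply_moves:
  increments:
    - [-1, 0.0013, 0.0048, 0, 0, 0, 0]
    - [-1, 0.0013, 0.0048, 0, 0, 0, 0]
    - [-1, 0.0013, 0.0048, 0, 0, 0, 0]
    - [-1, 0.0011, 0.0039, 0, 0, 0, 0]
    - [-1, 0.0008, 0.0029, 0, 0, 0, 0]

```text
time_s: 3.08
ee_pos: [543.5, -153.3, 39.0]
ee_rot: [179.9, -0.0, 74.7]
force: [-0.4, 0.4, -0.1]
gripper_width: 0.2
gripper_force: 0.0
```

apply_moves:
  increments:
    - [-1, 0.0008, 0.0029, 0, 0, 0, 0]
    - [-1, 0.0008, 0.0029, 0, 0, 0, 0]
    - [-1, 0.0008, 0.0029, 0, 0, 0, 0]
    - [-1, 0.0008, 0.0029, 0, 0, 0, 0]
    - [-1, 0.0008, 0.0029, 0, 0, 0, 0]

```text
time_s: 3.5
ee_pos: [547.0, -139.6, 38.3]
ee_rot: [179.9, 0.0, 74.6]
force: [0.1, -1.8, 2.4]
gripper_width: 0.4
gripper_force: 1.3
```

apply_moves:
  increments:
    - [-1, 0.0008, 0.0029, 0, 0, 0, 0]
    - [-1, 0.0008, 0.0029, 0, 0, 0, 0]
    - [-1, 0.0008, 0.0029, 0, 0, 0, 0]
    - [-1, 0.0008, 0.0029, 0, 0, 0, 0]
    - [-1, 0.0008, 0.0029, 0, 0, 0, 0]

```text
time_s: 3.92
ee_pos: [551.1, -125.1, 38.3]
ee_rot: [179.9, 0.0, 74.6]
force: [0.1, -3.1, 4.6]
gripper_width: 0.6
gripper_force: 2.5
```

apply_moves:
  increments:
    - [-1, 0.0008, 0.0029, 0, 0, 0, 0]
    - [-1, 0.0008, 0.0029, 0, 0, 0, 0]
    - [-1, 0.0008, 0.0029, 0, 0, 0, 0]
    - [-1, 0.0008, 0.0029, 0, 0, 0, 0]
    - [-1, 0.0008, 0.0029, 0, 0, 0, 0]

```text
time_s: 4.33
ee_pos: [555.0, -110.5, 38.3]
ee_rot: [180.0, 0.0, 74.6]
force: [-0.8, -2.9, 5.4]
gripper_width: 0.4
gripper_force: 2.6
```

apply_moves:
  increments:
    - [-1, 0.0008, 0.0029, 0, 0, 0, 0]
    - [-1, 0.0008, 0.0029, 0, 0, 0, 0]
    - [-1, 0.0005, 0.0019, 0, 0, 0, 0]
    - [-1, 0.0005, 0.0019, 0, 0, 0, 0]
    - [-1, 0.0003, 0.001, 0, 0, 0, 0]

```text
time_s: 4.75
ee_pos: [557.9, -99.9, 38.3]
ee_rot: [180.0, 0.0, 74.6]
force: [-0.2, -4.1, 5.2]
gripper_width: 0.6
gripper_force: 2.7
```

apply_moves:
  increments:
    - [-1, 0.0003, 0.001, 0, 0, 0, 0]
    - [-1, 0.0003, 0.001, 0, 0, 0, 0]
    - [-1, 0.0003, 0.001, 0, 0, 0, 0]
    - [-1, 0.0003, 0.001, 0, 0, 0, 0]
    - [-1, 0.0003, 0.001, 0, 0, 0, 0]

```text
time_s: 5.17
ee_pos: [559.3, -95.0, 38.3]
ee_rot: [180.0, 0.0, 74.6]
force: [-0.8, -4.1, 5.4]
gripper_width: 0.5
gripper_force: 2.7
```

apply_moves:
  increments:
    - [-1, 0.0002, 0.0007, 0, 0, 0, 0]
    - [-1, 0.0002, 0.0007, 0, 0, 0, 0]
    - [-1, 0.0002, 0.0007, 0, 0, 0, 0]
    - [-1, 0.0002, 0.0007, 0, 0, 0, 0]

```text
time_s: 5.5
ee_pos: [560.1, -92.3, 38.3]
ee_rot: [180.0, 0.0, 74.6]
force: [-1.8, -3.0, 4.2]
gripper_width: 0.6
gripper_force: 2.7
```

apply_moves:
  increments:
    - [-1, 0.0002, 0.0007, 0, 0, 0, 0]
    - [-1, 0.0002, 0.0007, 0, 0, 0, 0]
    - [-1, 0.0002, 0.0007, 0, 0, 0, 0]

```text
time_s: 5.75
ee_pos: [560.7, -90.2, 38.3]
ee_rot: [180.0, 0.0, 74.6]
force: [-2.2, -3.8, 4.8]
gripper_width: 0.6
gripper_force: 2.7
```

apply_moves:
  increments:
    - [-1, 0.0002, 0.0007, 0, 0, 0, 0]
    - [-1, 0.0002, 0.0007, 0, 0, 0, 0]
    - [-1, 0.0002, 0.0007, 0, 0, 0, 0]

```text
time_s: 6.0
ee_pos: [561.3, -88.0, 38.3]
ee_rot: [180.0, 0.0, 74.6]
force: [-1.4, -5.5, 5.8]
gripper_width: 0.5
gripper_force: 2.7
```

apply_moves:
  increments:
    - [-1, 0.0002, 0.0007, 0, 0, 0, 0]
    - [-1, 0.0002, 0.0007, 0, 0, 0, 0]
    - [-1, 0.0002, 0.0007, 0, 0, 0, 0]

```text
time_s: 6.25
ee_pos: [561.9, -86.0, 38.3]
ee_rot: [180.0, 0.0, 74.6]
force: [-0.7, -3.4, 5.4]
gripper_width: 0.7
gripper_force: 2.7
```

```bash
python3 - <<'E'
from h import *
w=cams.grab_frame('wrist');t=cams.grab_frame('top')
b=cv2.resize(t['color'][110:302,170:362],(384,384))
im=np.hstack([cv2.resize(w['color'],(416,384)),b])
cv2.imwrite('pics/c3.png',im[:,:,::-1]);print(status.state()['force'])
E
```

```text
[-0.90788142 -4.07411742  5.50990821]
```

View pics/c3.png

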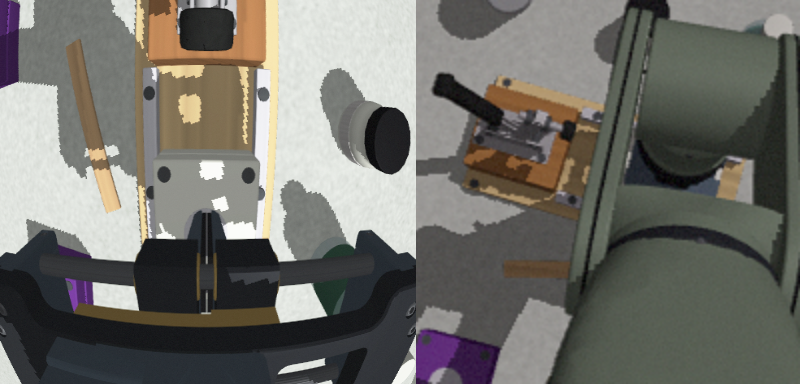

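The wrist view shows the fingertips (206,210) overlapping the mould top, and the mould's far edge (y 155) still well short of the stop. I stop here to check with the scene view and projections.

```bash
cat >> h.py <<'E'
def fish(f,X):
    K,R,t=map(np.array,(f['intrinsics'],f['R'],f['t']))
    c=R@np.array(X,float)+t;r=np.hypot(c[0],c[1]);th=np.arctan2(r,c[2])
    return np.array([K[0,2]+K[0,0]*th*c[0]/r,K[1,2]+K[1,1]*th*c[1]/r])
def FW(x,y,z):
    p=np.load('fix.npy');c,s=np.cos(p[2]),np.sin(p[2]);return np.array([p[0]+c*x-s*y,p[1]+s*x+c*y,z])
E
python3 - <<'E'
from h import *
w=cams.grab_frame('wrist');s=cams.grab_frame('scene')
st=status.state();e=st['ee_pos'];print(e,st['qpos'])
k=np.array([416/512,1])
print('tip',fish(w,e-[0,0,14])*k,'tcp',fish(w,e)*k)
for n,P in dict(stopL=(0,-45,45),stopR=(0,45,45),railendL=(180,-47,26),scrL=(0,0,45)).items(): print(n,fish(w,FW(*P))*k)
for mx in (50,60,70,80,95,110): print(mx,fish(w,FW(mx-50,-40,56))*k,fish(w,FW(mx-50,40,56))*k, fish(w,FW(mx+50,40,56))*k)
cv2.imwrite('pics/s3.png',cv2.resize(s['color'][150:330,150:350],(800,600) if 0 else (660,594),interpolation=cv2.INTER_CUBIC)[:,:,::-1])
E
```

```text
[561.90409076 -85.83862286  38.28667838] [-9.82852120e+00  2.59165091e+01  1.02828311e+02 -3.36116237e-02
  5.12239024e+01  5.55872018e+00]
tip [206.99458712 215.73813443] tcp [207.04593776 223.16392616]
stopL [146.67279642  60.075541  ]
stopR [266.34446329  60.12074204]
railendL [160.82729568 295.02029125]
scrL [206.52742838  57.47413251]
50 [149.80780132  56.87351983] [263.25294416  56.92135603] [258.0513266  221.11329278]
60 [149.82834272  73.65287982] [263.23139769  73.69259526] [257.07926882 235.45049121]
70 [149.97013867  90.63450962] [263.08794743  90.66568835] [256.07067268 249.17318161]
80 [150.2335155  107.71120843] [262.82227288 107.73360614] [255.03658302 262.26542542]
95 [150.85033648 133.26193456] [262.20084004 133.27110673] [253.45915858 280.71371997]
110 [151.71480611 158.40958201] [261.33045698 158.4060073 ] [251.87523523 297.75584829]
```

View pics/s3.png

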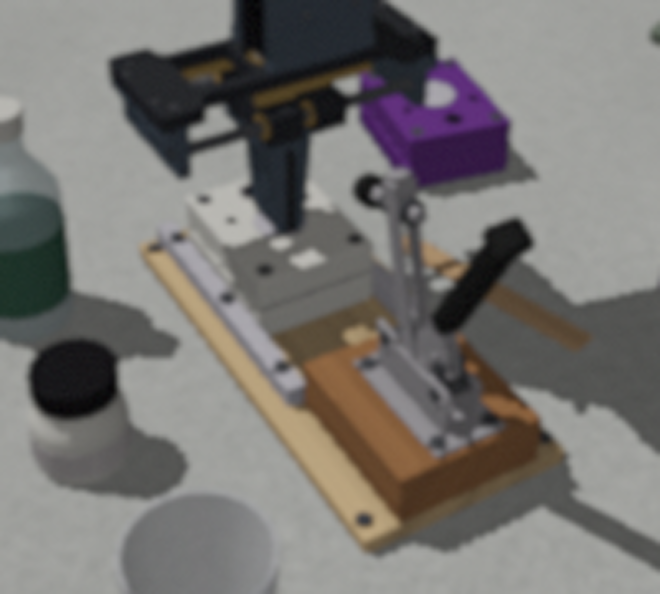

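The scene view shows the fingers standing on the mould's top and sliding over it, with the mould still near its start. So the tips are higher than the reported pose implies. I check with projections.

```bash
python3 - <<'E'
from h import *
s=cams.grab_frame('scene');e=status.state()['ee_pos']
for z in(24,40,56,70): print(z,((proj(s,[e[0],e[1],z])-150)*3.3).round())
for mx in(95,102,110):
  print(mx,[((proj(s,FW(mx+a,b,z))-150)*3.3).round() for a,b,z in((-50,40,56),(-50,-40,56),(50,40,56),(-50,40,12))])
print('board',((proj(s,FW(-100,65,12))-150)*3.3).round(),'rail end',((proj(s,FW(2,47,26))-150)*3.3).round())
E
```

```text
24 [278. 257.]
40 [278. 237.]
56 [278. 217.]
70 [278. 198.]
95 [array([271., 294.]), array([388., 251.]), array([194., 205.]), array([272., 352.])]
102 [array([266., 287.]), array([382., 245.]), array([189., 200.]), array([267., 345.])]
110 [array([259., 280.]), array([375., 238.]), array([184., 193.]), array([260., 337.])]
board [368. 536.] rail end [298. 382.]
```

```bash
python3 - <<'E'
from h import *
w=cams.grab_frame('wrist');e=status.state()['ee_pos'];d=np.array([.2654,.9641,0]);l=np.array([.9641,-.2654,0])
print('cam',-w['R'].T@w['t'], w['R'][2])
for dz in(14,0,-18,-40):
  for a in(16,8,0,-16): print(dz,a,[(fish(w,e+[0,0,-dz]+d*a+l*b)*[416/512,1]).round() for b in(-13,13)])
im=w['color'][150:330,190:320]
cv2.imwrite('pics/w4.png',cv2.resize(im,(390,540),interpolation=cv2.INTER_CUBIC)[:,:,::-1])
E
```

```text
cam [582.30040494  -9.10498727 226.85819878] [-0.07494629 -0.2743568  -0.95870298]
14 16 [array([192., 195.]), array([222., 195.])]
14 8 [array([192., 205.]), array([222., 205.])]
14 0 [array([193., 216.]), array([221., 216.])]
14 -16 [array([193., 235.]), array([221., 235.])]
0 16 [array([191., 201.]), array([223., 201.])]
0 8 [array([191., 212.]), array([223., 212.])]
0 0 [array([192., 223.]), array([222., 223.])]
0 -16 [array([192., 244.]), array([222., 244.])]
-18 16 [array([190., 210.]), array([224., 210.])]
-18 8 [array([190., 222.]), array([224., 222.])]
-18 0 [array([190., 234.]), array([224., 234.])]
-18 -16 [array([191., 256.]), array([223., 256.])]
-40 16 [array([188., 225.]), array([227., 224.])]
-40 8 [array([188., 238.]), array([226., 238.])]
-40 0 [array([188., 250.]), array([226., 250.])]
-40 -16 [array([189., 274.]), array([225., 274.])]
```

View pics/w4.png

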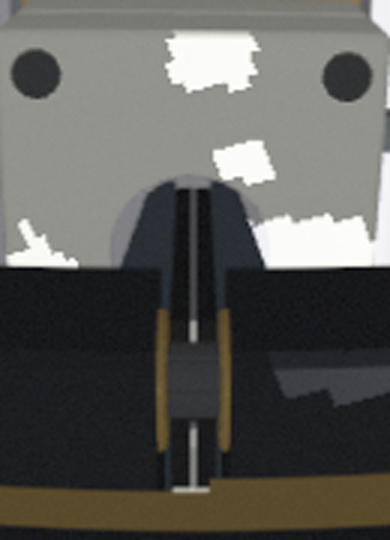

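```bash
python3 - <<'E'
from workcell import env,status
print(env.finger_overhang,[a for a in dir(env) if a[0]!='_'],status.state()['force'])
E
```

```text
14.0 ['Unreachable', 'finger_overhang', 'job_done'] [-0.02655067 -4.13470598  4.98875974]
```

apply_moves:
  increments:
    - [-1, 0, 0, 0.003, 0, 0, 0]
    - [-1, 0, 0, 0.003, 0, 0, 0]

```text
time_s: 6.72
ee_pos: [561.1, -84.8, 43.5]
ee_rot: [-179.9, -0.1, 74.6]
force: [0.3, -0.8, 0.7]
gripper_width: 0.8
gripper_force: 0.0
```

Contact vanished on lifting, so the tips were on the mould top (z≈56) at a reported TCP z of about 38. I back off and re-measure the tip height near the end face.

apply_moves:
  increments:
    - [-1, 0, 0, 0.015, 0, 0, 0]
    - [-1, -0.0065, -0.0234, 0, 0, 0, 0]
    - [-1, -0.0065, -0.0234, 0, 0, 0, 0]
    - [-1, -0.0065, -0.0234, 0, 0, 0, 0]
    - [-1, -0.0065, -0.0234, 0, 0, 0, 0]

```text
time_s: 7.13
ee_pos: [535.3, -179.3, 58.8]
ee_rot: [-180.0, -0.1, 74.6]
force: [0.8, 0.2, -0.3]
gripper_width: 0.3
gripper_force: 0.0
```

apply_moves:
  increments:
    - [-1, 0, 0, -0.016, 0, 0, 0]
    - [-1, 0, 0, -0.012, 0, 0, 0]
    - [-1, 0, 0, -0.008, 0, 0, 0]
    - [-1, 0, 0, 0, 0, 0, 0]

```text
time_s: 7.47
ee_pos: [534.2, -178.4, 21.0]
ee_rot: [-179.8, -0.1, 74.6]
force: [-0.5, -0.3, 0.9]
gripper_width: 0.6
gripper_force: 0.0
```

```bash
python3 - <<'E'
from h import *
s=cams.grab_frame('scene');w=cams.grab_frame('wrist');st=status.state();e=st['ee_pos'];print(e,st['force'])
for z in(0,10,24,40,56): print(z,((proj(s,[e[0],e[1],z])-[130,150])*3).round())
a=cv2.resize(s['color'][150:300,130:280],(450,450),interpolation=cv2.INTER_CUBIC)
b=cv2.resize(w['color'][120:330,170:340],(340,420))
im=np.zeros((450,790,3),np.uint8);im[:,:450]=a;im[:420,450:]=b
cv2.imwrite('pics/c5.png',im[:,:,::-1])
E
```

```text
[ 535.77027061 -178.77255795   22.7993765 ] [ 0.03537262 -1.06749797  0.94650694]
0 [252. 191.]
10 [252. 180.]
24 [251. 165.]
40 [250. 148.]
56 [250. 130.]
```

View pics/c5.png

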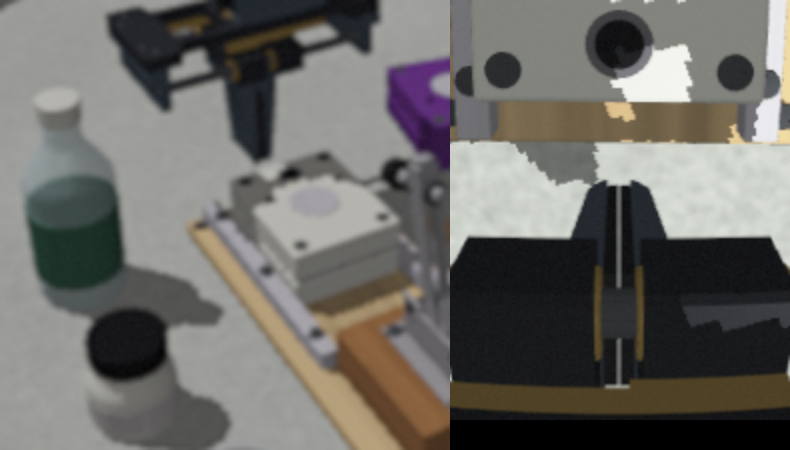

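The tip shows at about (255,158) in the scene crop, which is z≈41 at a reported 22.8. So the tip sits about 18 mm above the reported TCP, and I lower further to push on the end face.

apply_moves:
  increments:
    - [-1, 0, 0, -0.006, 0, 0, 0]
    - [-1, 0, 0, -0.005, 0, 0, 0]
    - [-1, 0.0013, 0.0048, -0.001, 0, 0, 0]
    - [-1, 0.0013, 0.0048, 0, 0, 0, 0]
    - [-1, 0.0013, 0.0048, 0, 0, 0, 0]

```text
time_s: 7.98
ee_pos: [539.8, -164.3, 11.0]
ee_rot: [180.0, -0.0, 74.6]
force: [-0.2, 0.4, -0.6]
gripper_width: 0.3
gripper_force: 0.0
```

apply_moves:
  increments:
    - [-1, 0.0011, 0.0039, 0, 0, 0, 0]
    - [-1, 0.0008, 0.0029, 0, 0, 0, 0]
    - [-1, 0.0008, 0.0029, 0, 0, 0, 0]
    - [-1, 0.0008, 0.0029, 0, 0, 0, 0]
    - [-1, 0.0008, 0.0029, 0, 0, 0, 0]

```text
time_s: 8.4
ee_pos: [544.1, -149.6, 11.2]
ee_rot: [180.0, 0.0, 74.6]
force: [-0.6, -2.2, 0.9]
gripper_width: 0.1
gripper_force: 1.1
```

apply_moves:
  increments:
    - [-1, 0.0008, 0.0029, 0, 0, 0, 0]
    - [-1, 0.0008, 0.0029, 0, 0, 0, 0]
    - [-1, 0.0008, 0.0029, 0, 0, 0, 0]
    - [-1, 0.0008, 0.0029, 0, 0, 0, 0]
    - [-1, 0.0008, 0.0029, 0, 0, 0, 0]

```text
time_s: 8.82
ee_pos: [548.1, -134.9, 11.1]
ee_rot: [180.0, 0.0, 74.6]
force: [-0.7, -2.9, 2.1]
gripper_width: 0.6
gripper_force: 1.6
```

```bash
cat >> h.py <<'E'
def mouldx():
    w=cams.grab_frame('wrist');out=[]
    for b in finder.trace('mould','wrist')[:3]:
        r=b['rect'];mx=np.arange(30,130,1.)
        ys=np.array([fish(w,FW(m-50,0,56))[1] for m in mx])
        out.append((round(b['score'],2),np.round(r).tolist(),float(mx[np.argmin(abs(ys-r[1]))])))
    return out
E
python3 -c "
from h import *
print(mouldx()); e=status.state()['ee_pos'];print(e,status.state()['force'])"
```

```text
[(0.84, [169.0, 30.0, 164.0, 200.0], 93.0), (0.59, [0.0, 198.0, 97.0, 115.0], 129.0), (0.45, [0.0, 0.0, 9.0, 27.0], 77.0)]
[ 548.20199202 -134.35797321   11.06214123] [-0.12795486 -1.56796425  0.58381477]
```

The mould is moving now: the estimate is x≈93 with the TCP at F 159, so the finger face sits 16 mm ahead of the TCP. I continue pushing.

apply_moves:
  increments:
    - [-1, 0.0008, 0.0029, 0, 0, 0, 0]
    - [-1, 0.0008, 0.0029, 0, 0, 0, 0]
    - [-1, 0.0008, 0.0029, 0, 0, 0, 0]
    - [-1, 0.0008, 0.0029, 0, 0, 0, 0]
    - [-1, 0.0008, 0.0029, 0, 0, 0, 0]

```text
time_s: 9.33
ee_pos: [552.0, -120.2, 11.0]
ee_rot: [180.0, 0.0, 74.6]
force: [-0.6, -3.1, 1.5]
gripper_width: 0.3
gripper_force: 1.7
```

apply_moves:
  increments:
    - [-1, 0.0008, 0.0029, 0, 0, 0, 0]
    - [-1, 0.0008, 0.0029, 0, 0, 0, 0]
    - [-1, 0.0008, 0.0029, 0, 0, 0, 0]
    - [-1, 0.0008, 0.0029, 0, 0, 0, 0]
    - [-1, 0.0008, 0.0029, 0, 0, 0, 0]

```text
time_s: 9.75
ee_pos: [556.0, -105.7, 11.0]
ee_rot: [180.0, 0.0, 74.6]
force: [-0.5, -4.1, 2.7]
gripper_width: 0.6
gripper_force: 1.9
```

apply_moves:
  increments:
    - [-1, 0.0005, 0.0019, 0, 0, 0, 0]
    - [-1, 0.0005, 0.0019, 0, 0, 0, 0]
    - [-1, 0.0005, 0.0019, 0, 0, 0, 0]
    - [-1, 0.0003, 0.001, 0, 0, 0, 0]
    - [-1, 0.0003, 0.001, 0, 0, 0, 0]

```text
time_s: 10.17
ee_pos: [558.1, -98.2, 11.0]
ee_rot: [180.0, 0.0, 74.6]
force: [-1.1, -4.7, 2.5]
gripper_width: 0.6
gripper_force: 2.0
```

apply_moves:
  increments:
    - [-1, 0.0003, 0.001, 0, 0, 0, 0]
    - [-1, 0.0003, 0.001, 0, 0, 0, 0]
    - [-1, 0.0003, 0.001, 0, 0, 0, 0]
    - [-1, 0.0003, 0.001, 0, 0, 0, 0]

```text
time_s: 10.5
ee_pos: [559.3, -94.2, 11.0]
ee_rot: [180.0, 0.0, 74.6]
force: [-1.8, -3.4, 3.2]
gripper_width: 0.3
gripper_force: 2.1
```

apply_moves:
  increments:
    - [-1, 0.0002, 0.0007, 0, 0, 0, 0]
    - [-1, 0.0002, 0.0007, 0, 0, 0, 0]
    - [-1, 0.0002, 0.0007, 0, 0, 0, 0]

```text
time_s: 10.75
ee_pos: [559.1, -93.9, 11.1]
ee_rot: [-180.0, 0.2, 74.7]
force: [-3.8, -12.8, 5.4]
gripper_width: 0.6
gripper_force: 6.5
```

Force jumped to 13 N and motion stopped, so the mould is against the stop. I back off, raise and verify.

apply_moves:
  increments:
    - [-1, -0.002, -0.007, 0, 0, 0, 0]
    - [-1, -0.005, -0.018, 0, 0, 0, 0]
    - [-1, -0.003, -0.009, 0.025, 0, 0, 0]
    - [-1, 0, 0, 0.035, 0, 0, 0]
    - [-1, 0, 0, 0.035, 0, 0, 0]

```text
time_s: 11.17
ee_pos: [548.6, -125.4, 105.5]
ee_rot: [-179.8, -0.1, 74.5]
force: [0.6, -0.3, -0.1]
gripper_width: 0.4
gripper_force: 0.0
```

```bash
python3 - <<'E'
from h import *
print(mouldx()); e=status.state()['ee_pos'];print(e)
w=cams.grab_frame('wrist')
cv2.imwrite('pics/w6.png',cv2.resize(w['color'],(768,576))[:,:,::-1])
# handle path
E0=np.array([(-110,188),(-127,183),(-144,174),(-157,161),(-166,146),(-172,130),(-176,106),(-178,96)],float)
for E in E0:
    th=np.radians(np.linspace(215,110,2000));pin=np.c_[-30+18*np.cos(th),71+18*np.sin(th)]
    p=pin[np.argmin(abs(np.hypot(*(pin-E).T)-138))];u=(E-p)/np.hypot(*(E-p));n=np.array([u[1],-u[0]])
    c=E-22*u+7*n  # contact corner
    tcp=FW(c[0]+16,0,c[1]-18)
    print(E,'pin',p.round(),'ang',round(np.degrees(np.arctan2(u[1],-u[0]))),'contact',c.round(),'tcp',tcp.round(1))
E
```

```text
[(0.9, [53.0, 179.0, 84.0, 110.0], 129.0), (0.8, [0.0, 0.0, 67.0, 65.0], 33.0), (0.57, [202.0, 21.0, 108.0, 126.0], 52.0)]
[ 553.87887524 -126.30266508  111.22657815]
[-110.  188.] pin [-47.  65.] ang 63 contact [-94. 172.] tcp [610.9  93.9 153.6]
[-127.  183.] pin [-48.  70.] ang 55 contact [-109.  169.] tcp [614.8 108.2 151. ]
[-144.  174.] pin [-47.  75.] ang 46 contact [-124.  163.] tcp [618.8 122.7 145.2]
[-157.  161.] pin [-46.  79.] ang 37 contact [-135.  153.] tcp [621.9 133.8 135.5]
[-166.  146.] pin [-47.  75.] ang 31 contact [-144.  141.] tcp [624.1 141.9 122.7]
[-172.  130.] pin [-42.  85.] ang 19 contact [-149.  129.] tcp [625.5 147.1 111.4]
[-176.  106.] pin [-45.  62.] ang 19 contact [-153.  106.] tcp [626.6 150.9  87.5]
[-178.   96.] pin [-40.  86.] ang 4 contact [-156.  101.] tcp [627.3 153.4  83.3]
```

View pics/w6.png

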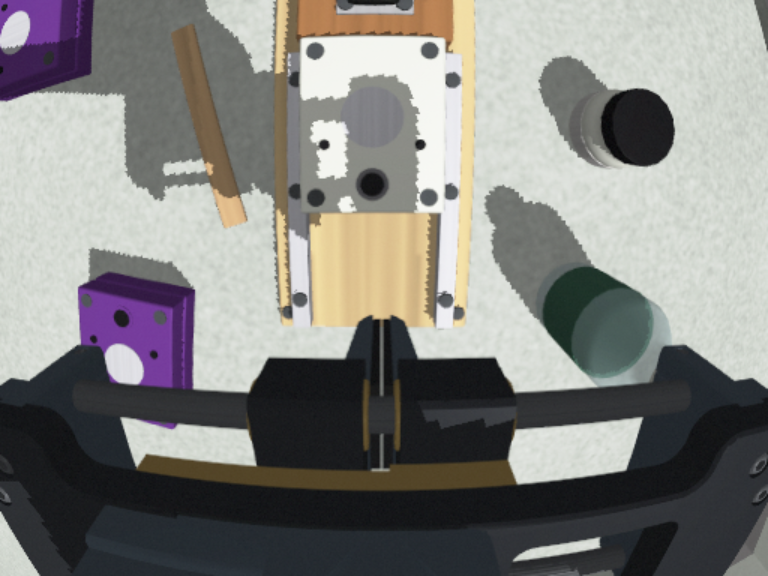

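The wrist view shows the mould flush against the stop block (end edge at y≈37, no gap) with the near end at y≈212. Now over to the handle, going high over the clamp.

apply_moves:
  increments:
    - [-1, 0, 0, 0.03, 0, 0, 0]
    - [-1, 0, 0, 0.03, 0, 0, 0]
    - [-1, 0, 0, 0.025, 0, 0, 0]
    - [-1, 0.0078, 0.0304, 0, 0, 0, 0]
    - [-1, 0.0078, 0.0304, 0, 0, 0, 0]

```text
time_s: 11.73
ee_pos: [565.8, -64.9, 191.0]
ee_rot: [180.0, -0.1, 74.4]
force: [0.8, 1.2, -0.4]
gripper_width: 0.6
gripper_force: 0.0
```

apply_moves:
  increments:
    - [-1, 0.0078, 0.0304, 0, 0, 0, 0]
    - [-1, 0.0078, 0.0304, 0, 0, 0, 0]
    - [-1, 0.0078, 0.0304, 0, 0, 0, 0]
    - [-1, 0.0078, 0.0304, 0, 0, 0, 0]
    - [-1, 0.0078, 0.0304, 0, 0, 0, 0]

```text
time_s: 12.15
ee_pos: [603.5, 89.0, 188.6]
ee_rot: [-179.8, 0.0, 74.6]
force: [0.0, -0.3, -0.5]
gripper_width: 0.5
gripper_force: 0.0
```

```bash
python3 - <<'E'
from h import *
s=cams.grab_frame('scene');w=cams.grab_frame('wrist');e=status.state()['ee_pos'];print(e,status.state()['ee_rot'])
print('F of tcp',(e[:2]-FW(0,0,0)[:2])@np.array([[-.2654,.9641],[-.9641,-.2654]]))
c=lambda X:((proj(s,X)-[210,130])*3).round()
print('tip',c([e[0],e[1],e[2]+18]),c([e[0],e[1],e[2]-14]),'handle end',c(FW(-110,0,188)),'stop corner',c(FW(-100,45,45)))
print('wrist handle end',fish(w,FW(-110,0,188)),'tip',fish(w,[e[0],e[1],e[2]+18]))
a=cv2.resize(s['color'][130:290,210:340],(390,480),interpolation=cv2.INTER_CUBIC)
b=cv2.resize(w['color'],(400,300))
im=np.zeros((480,790,3),np.uint8);im[:,:390]=a;im[:300,390:]=b
cv2.imwrite('pics/c7.png',im[:,:,::-1])
E
```

```text
[604.17519011  91.59565464 188.30380576] [-1.79767253e+02 -1.03292910e-01  7.48866446e+01]
F of tcp [-73.7735073   -5.86896474]
tip [255. 199.] [251. 250.] handle end [286. 269.] stop corner [187. 492.]
wrist handle end [264.07445989 176.33897574] tip [254.86706277 238.69663128]
```

View pics/c7.png

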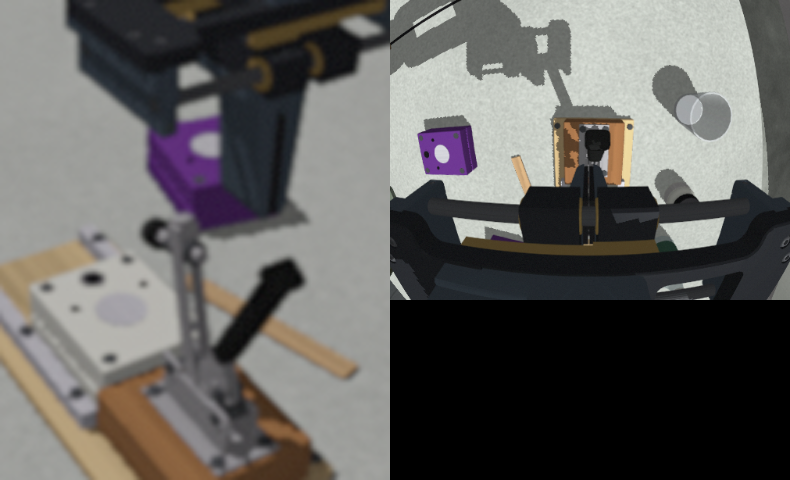

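The scene crop shows the tip at about (262,212) beside and above the handle end at (285,272), in agreement with the +18 mm tip rule. The wrist view shows the fingers about 6 mm to the -y side of the handle, so I shift sideways and lower.

apply_moves:
  increments:
    - [-1, 0.0056, -0.0016, 0, 0, 0, -0.3]
    - [-1, 0, 0, -0.012, 0, 0, 0]
    - [-1, 0, 0, -0.012, 0, 0, 0]
    - [-1, 0, 0, -0.008, 0, 0, 0]
    - [-1, 0, 0, 0, 0, 0, 0]

```text
time_s: 12.67
ee_pos: [608.4, 83.8, 156.1]
ee_rot: [-179.7, 0.1, 74.2]
force: [0.6, -0.4, -0.4]
gripper_width: 0.6
gripper_force: 0.0
```

apply_moves:
  increments:
    - [-1, 0.001, 0.0037, -0.001, 0, 0, 0]
    - [-1, 0.001, 0.0037, -0.001, 0, 0, 0]
    - [-1, 0.001, 0.0037, -0.0015, 0, 0, 0]
    - [-1, 0.001, 0.0037, -0.0015, 0, 0, 0]
    - [-1, 0.001, 0.0037, -0.002, 0, 0, 0]

```text
time_s: 13.08
ee_pos: [616.0, 103.4, 154.1]
ee_rot: [179.8, -0.0, 74.3]
force: [-1.4, -2.2, 7.1]
gripper_width: 0.1
gripper_force: 2.7
```

```bash
python3 - <<'E'
from h import *
s=cams.grab_frame('scene');st=status.state();e=st['ee_pos'];print(e.round(1),st['force'].round(1))
for q in('handle_end','clamp_arm'):print(q,[(round(b['score'],2),np.round(b['rect'])) for b in finder.boxes_of(q,'scene')[:2]])
for P in((-110,188),(-127,183),(-144,174)):print(P,proj(s,FW(P[0],0,P[1])).round())
a=cv2.resize(s['color'][150:290,210:340],(650,590) if 0 else (520,560),interpolation=cv2.INTER_CUBIC)
cv2.imwrite('pics/s8.png',a[:,:,::-1])
E
```

```text
[616.2 104.4 153.4] [ 0.6 -0.6  1.1]
handle_end [(0.92, array([273., 217.,  42.,  45.]))]
clamp_arm [(0.92, array([253., 205.,  64.,  59.]))]
(-110, 188) [305. 220.]
(-127, 183) [312. 228.]
(-144, 174) [319. 240.]
```

View pics/s8.png

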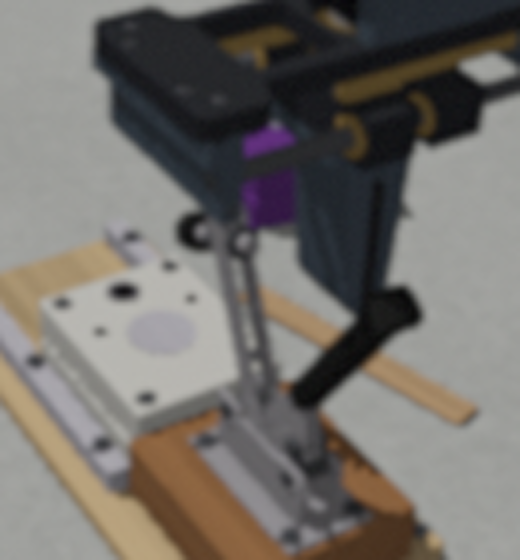

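The view shows the tip resting on the mould side of the handle's grip near its end, at about (375,300), and the handle has begun to swing over. I follow the arc.

apply_moves:
  increments:
    - [-1, 0.0008, 0.0043, -0.002, 0, 0, 0]
    - [-1, 0.0008, 0.0043, -0.002, 0, 0, 0]
    - [-1, 0.0008, 0.0043, -0.0025, 0, 0, 0]
    - [-1, 0.0008, 0.0043, -0.0025, 0, 0, 0]

```text
time_s: 13.57
ee_pos: [619.5, 121.1, 143.9]
ee_rot: [179.8, -0.1, 74.3]
force: [1.7, -1.9, 3.6]
gripper_width: 0.6
gripper_force: 1.7
```

apply_moves:
  increments:
    - [-1, 0.001, 0.0035, -0.0033, 0, 0, 0]
    - [-1, 0.001, 0.0035, -0.0033, 0, 0, 0]
    - [-1, 0.001, 0.0035, -0.0035, 0, 0, 0]

```text
time_s: 13.82
ee_pos: [621.6, 131.9, 132.8]
ee_rot: [180.0, -0.0, 74.3]
force: [1.2, -0.7, 3.9]
gripper_width: 0.3
gripper_force: 1.7
```

apply_moves:
  increments:
    - [-1, 0.0008, 0.003, -0.0037, 0, 0, 0]
    - [-1, 0.0008, 0.003, -0.0037, 0, 0, 0]
    - [-1, 0.0006, 0.0022, -0.0037, 0, 0, 0]

```text
time_s: 14.07
ee_pos: [623.3, 139.7, 120.9]
ee_rot: [-180.0, 0.0, 74.3]
force: [1.8, -1.0, 1.7]
gripper_width: 0.6
gripper_force: 0.8
```

apply_moves:
  increments:
    - [-1, 0.0005, 0.0018, -0.004, 0, 0, 0]
    - [-1, 0.0005, 0.0018, -0.004, 0, 0, 0]
    - [-1, 0.0004, 0.0016, -0.004, 0, 0, 0]

```text
time_s: 14.32
ee_pos: [624.3, 144.4, 108.9]
ee_rot: [-179.9, 0.1, 74.3]
force: [-0.1, -2.9, 3.0]
gripper_width: 0.5
gripper_force: 2.5
```

apply_moves:
  increments:
    - [-1, 0.0004, 0.0012, -0.004, 0, 0, 0]
    - [-1, 0.0003, 0.0012, -0.004, 0, 0, 0]
    - [-1, 0.0003, 0.001, -0.004, 0, 0, 0]

```text
time_s: 14.57
ee_pos: [625.2, 147.5, 97.8]
ee_rot: [-180.0, 0.1, 74.3]
force: [-1.3, -2.6, 4.1]
gripper_width: 0.4
gripper_force: 2.5
```

apply_moves:
  increments:
    - [-1, 0.0003, 0.001, -0.003, 0, 0, 0]
    - [-1, 0.0003, 0.0008, -0.003, 0, 0, 0]
    - [-1, 0.0002, 0.0006, -0.003, 0, 0, 0]

```text
time_s: 14.82
ee_pos: [626.3, 150.9, 87.9]
ee_rot: [-179.9, -0.0, 74.3]
force: [-0.2, 0.4, -0.2]
gripper_width: 0.3
gripper_force: 0.0
```

apply_moves:
  increments:
    - [-1, 0, 0, -0.002, 0, 0, 0]
    - [-1, 0, 0, -0.002, 0, 0, 0]
    - [-1, 0, 0, -0.0015, 0, 0, 0]

```text
time_s: 15.07
ee_pos: [626.5, 150.7, 82.7]
ee_rot: [-180.0, 0.0, 74.3]
force: [0.1, 0.2, 1.3]
gripper_width: 0.5
gripper_force: 0.6
```

Contact is light, as expected at the locked height. I retreat upwards and check numerically.

apply_moves:
  increments:
    - [-1, 0, 0, 0.02, 0, 0, 0]
    - [-1, 0, 0, 0.035, 0, 0, 0]
    - [-1, 0, 0, 0.035, 0, 0, 0]
    - [-1, 0, 0, 0.035, 0, 0, 0]
    - [-1, 0, 0, 0.03, 0, 0, 0]

```text
time_s: 15.48
ee_pos: [626.9, 150.7, 240.9]
ee_rot: [179.9, -0.1, 74.3]
force: [0.6, -1.1, 0.4]
gripper_width: 0.8
gripper_force: 0.0
```

apply_moves:
  increments:
    - [-1, -0.03, 0.01, 0.02, 0, 0, 0]
    - [-1, -0.03, 0.01, 0.02, 0, 0, 0]
    - [-1, -0.03, 0.01, 0, 0, 0, 0]
    - [-1, -0.03, 0.01, 0, 0, 0, 0]
    - [-1, -0.03, 0.01, 0, 0, 0, 0]

```text
time_s: 15.9
ee_pos: [475.3, 200.9, 278.7]
ee_rot: [180.0, -0.1, 74.3]
force: [-0.1, 0.1, 0.3]
gripper_width: 0.8
gripper_force: 0.0
```

```bash
python3 - <<'E'
from h import *
print(status.state()['ee_pos'].round())
for n in('scene','top'):
    s=cams.grab_frame(n)
    for q in('handle_end','clamp_arm','mould','bottle','stir_stick'):print(n,q,[(round(b['score'],2),np.round(b['rect']).tolist()) for b in finder.boxes_of(q,n)[:3]])
    print('pred end locked',proj(s,FW(-178,0,96)).round(),'at 18deg',proj(s,FW(-172,0,130)).round(),'foot',proj(s,FW(47,0,58)).round(),'mould corners',[proj(s,FW(x,y,56)).round().tolist() for x,y in((0,40),(100,40),(100,-40),(0,-40))])
    # dark pixel scan along predicted locked and 18deg handle lines, and foot
    f=lambda x,z:(lambda p:int(s['color'][int(round(p[1])),int(round(p[0]))].mean()))(proj(s,FW(x,0,z)))
    print('locked line',[f(x,86+(-40-x)*.0725) for x in range(-172,-85,12)],'foot col',[f(47,z) for z in range(56,90,5)])
E
```

```text
[475. 201. 279.]
scene handle_end [(0.88, [274.0, 243.0, 58.0, 56.0]), (0.31, [192.0, 205.0, 141.0, 112.0])]
scene clamp_arm [(0.87, [244.0, 211.0, 90.0, 91.0])]
scene mould [(0.96, [260.0, 167.0, 48.0, 43.0]), (0.9, [216.0, 221.0, 65.0, 44.0]), (0.89, [349.0, 206.0, 63.0, 56.0])]
scene bottle [(0.82, [137.0, 182.0, 36.0, 72.0])]
scene stir_stick [(0.95, [268.0, 221.0, 60.0, 37.0])]
pred end locked [328. 293.] at 18deg [328. 274.] foot [250. 231.] mould corners [[244.0, 253.0], [219.0, 224.0], [253.0, 212.0], [281.0, 239.0]]
locked line [25, 27, 25, 24, 25, 25, 24, 23] foot col [14, 34, 66, 77, 89, 100, 98]
top handle_end [(0.7, [157.0, 150.0, 69.0, 28.0])]
top clamp_arm [(0.9, [155.0, 151.0, 118.0, 43.0])]
top mould [(0.88, [242.0, 165.0, 53.0, 52.0]), (0.8, [286.0, 269.0, 62.0, 60.0]), (0.55, [158.0, 278.0, 55.0, 55.0])]
top bottle [(0.96, [324.0, 116.0, 38.0, 43.0])]
top stir_stick [(0.97, [213.0, 239.0, 72.0, 12.0])]
pred end locked [159. 156.] at 18deg [158. 152.] foot [267. 189.] mould corners [[251.0, 165.0], [297.0, 178.0], [287.0, 215.0], [240.0, 202.0]]
locked line [21, 21, 20, 24, 22, 22, 18, 74] foot col [38, 122, 122, 44, 44, 52, 52]
```

The handle lies along the predicted locked line in both views, the foot is on the mould, the mould's corners match home, and the bystanders have not moved.

```bash
python3 -c "
from workcell import env;print(env.job_done())"
```

```text
the job is handed in; nothing more can be done
None
```

The job is handed in with the mould home against the stop block and the toggle clamp locked on it. My first push slid the fingertips over the mould's top with about 5 N, because they sat some 32 mm higher than the reported pose implied. The mould was not lifted or tipped, the bottle and stir stick still check out in place, and nothing came near the jar or cup.

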